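# Tip the carton down and shut the gift box

## Robot

A 6-joint arm with a two-finger parallel gripper is mounted at the origin on the work surface. World frame = base frame: x ahead of the robot, y to its left, z up, the work surface at z = 0. Lengths are in m, angles in rad, forces in N, time in s.
With the tool pointing down it reaches from about 0.3 to 0.75 m from the base axis. Payload 8.5 kg.
Tool frame: the origin (TCP) lies between the finger pads; the fingertips stand 14 mm ahead of it and the grasp point (between the pads) lies 5 mm behind it; z points along the fingers, y is the line along which they close (so a half turn about z gives the same grasp; the last joint's range is limited). The gripper opens to 88 mm and grips with 3 to 60 N. Pads are 18 mm wide; open, the fingers measure 123 mm over their backs; the gripper's body (75 mm by 187 mm) begins 45 mm behind the grasp point.
Start: joints at [-1.545, 0.381, 1.297, -0, 1.464, -0.215], TCP at [0.131, -0.534, 0.253] pointing down, gripper open.
Joint ranges: [-3.11, 3.11], [-0.89, 2.33], [0.22, 2.48], [-1.42, 4.56], [0.17, 2.85], [-2.88, 2.88]. Speed limits (rad/s): [2.39, 2.39, 3.14, 3.14, 3.14, 3.14].

## Interface

Orientations are given as a unit quaternion [w, x, y, z].
In Python, from station import robot gives the robot as it stands. The module is installed in compiled form; this text tells all that it offers.
- The arm moves only by the tool step_arm, never from a script. Its argument "increments" is a list of rows, each a list of 7 numbers: the opening, from 0 (shut) to 1 (fully open), then the shift along the tool's x, y, z in m, then the turn, a rotation vector about the tool's x, y, z in degrees. A call has 1 to 12 rows; each row is the pose to reach, as a shift and turn from the pose commanded when the call began, along the tool's axes at that moment; what a row does not reach only later rows make up. A row lasts 1/8 s, in which the tool goes at most 62.5 mm and 10.7 degrees, less where a joint would pass 70% of its speed; a pose out of reach is approached as far as the arm can. A call with a gripper value outside its range is refused whole. The fingers move at their own pace and stop on an object; "squeeze" is the grip in N (left out, the last holds). Time passes only in rows, so rows that repeat a pose let the fingers close. It gives the time, the measured TCP pose, the force, the opening and the grip force at its end, in the units of the state.
- robot.get_state(): the state, without advancing time (a new reading comes with each control period).
- robot.camera(name): name is "scene" or "side" or "wrist"; returns a dict with "frame" (400x640x3 uint8, blue, green, red), "mtx" (3x3 intrinsics, pixels), "origin" and "attitude" of the camera in the world. Camera axes: x right, y up, looking along -z (the intrinsics and any distortion apply to the point x, -y, -z); pixel columns grow to the right and rows downward; lengths in m; the calibration is good to about 2 mm. The wrist camera is an equidistant fisheye: a pixel r from the principal point sees the ray r / f radians off the axis. A picture is of the moment at which its call begins. There is no depth.
- robot.sign_off(): hands the job in; it is judged then, once.
Trained networks look in a picture, given as the dict that the camera call returned (one of the last four; its "shot" number tells which), for a name from the list of things; names that differ only in an ending like _2 or _b are one class to them, and where a whole thing is asked for, a point or a joint stands for the part that bears it (a point fixed in the world has none). Each returns a list of dicts, best first, with "score" (0 to 1); they miss things now and then, are a little off and sometimes report something else, mostly with a low value. They report only what shows in the picture. A call takes as long as a camera call. They do not tell look-alikes from the thing itself.
- robot.look_for(picture, thing): "box" ([left, top, width, height] in pixels, round what is visible of it).
- robot.outline_of(picture, thing): "region" (400x640 bool, what is visible of it) and "box" ([left, top, width, height] in pixels, round what is visible of it).
- robot.place_of(picture, thing): "at" ([column, row] in pixels: a listed point, or the origin of a listed thing).
The state is a dict: "clock": time; "joint_pos": joint angles; "qvel": joint speeds; "joint_torque": joint torques, N m; "tool_pos": TCP position; "tcp_rot": TCP orientation; "wrist_force": force on the tool from outside, world axes, zero at the start; "wrist_torque": the same for the moment, N m; "gripper_width": finger opening in m; "grasp_force": force on a finger pad.
Only numpy, scipy, OpenCV 4.12 (cv2) and the standard library are available. Lean on these libraries where they do the work, as an engineer would, in place of code of your own. Each camera call takes 0.05 s, during which the arm holds its last target. There are 200 camera calls.

## Task

Finish packing the open burgundy gift box. Push the standing yellow carton over so that it lies flat in the box, then push the open lid over and gently press it fully shut. Only push: do not lift the carton, and leave everything else on the counter where it is.

Things in the scene. Friction and masses are not known exactly. Their poses are not given: they have to be found in the camera images.
- gift_box: Open burgundy gift box, fixed to the counter, outside 160 (x) x 216 (y) x 56 mm high, walls and floor 5 mm. Origin: centre of its underside; x points to the hinge side (away from the robot at yaw 0), y along its length, z up. A fixed 40 mm high cream divider at x = +20 mm, 4 mm thick, with a row of five chocolates (tops below 35 mm) fixed behind it leaves a lane 93 mm wide in x (from -75 to +18 mm) and 206 mm long in y for the carton.
- lid (a joint): Angle of the gift box's lid: 0 = shut, lying on the rim; about 1.57 = upright; larger leans back away from the box (stop at 1.95). It starts open at 1.58 to 1.85. A stiff hinge (0.2 N m of friction) holds it wherever it is left, so it must be pushed all the way; it does not fall shut.
- lid_edge (a point): Middle of the free edge of the lid (half-way through its thickness). The lid is a burgundy panel 160 x 216 mm, 8 mm thick, 0.15 kg, with a brass stripe across the outside and cream inside. The hinge line runs along the box's y at x = +80 mm, z = 56 mm in the box's frame; shut, its top is 64 mm above the counter.
- carton_mid (a point): Centre of the yellow carton that stands on the box's floor near the +y end of the box, 62 mm wide (along box x), 36 mm thick (along box y), 125 mm tall, 0.08 to 0.17 kg, loose; its top is 130 mm above the counter. Own z runs along its 125 mm length (up while it stands), own y through its thickness, own x along its width. The room to lay it down is towards the box's -y end; it falls on its own once tipped some 20 degrees.
- carton: The same yellow carton, origin at the centre of its bottom end (62.5 mm below point carton_mid while it stands).
- packed_box: A smaller burgundy gift box, 160 x 130 mm, already shut, 64 mm high, fixed; origin centre of underside. Leave it.
- blue_carton: Bystander: blue carton, 62 x 36 x 125 mm, standing loose on the counter; origin centre of underside.
- jar: Bystander: amber glass jar with brass cap, diameter 56, height 85 mm, loose; origin centre of underside.
- tin: Bystander: teal tin, diameter 66, height 100 mm, loose; origin centre of underside.
- cup: Bystander: white cup, rim diameter 72, height 75 mm, loose; origin centre of underside.
- spatula: Bystander: spatula lying loose on the counter, handle to its -x.
- small_box: Bystander: cream praline box, 70 x 70 x 28 mm, loose; origin centre of underside.
Mind the look-alikes: they are no part of the job. Of the things that look like the carton, the middle-sized one is meant.

How it is judged:
By the outcome, as a careful person would: the job done as asked, in the order asked, and still so for the second after the job is handed in, with the robot touching nothing.
It also fails if it takes over 48 s, if anything falls off the work surface, if the arm or the gripper's body presses on something with over 40 N, if the wrist force passes 120 N, or if a joint passes its speed limit or range.

## Working session

There is one attempt and no reset: what is moved stays moved. The work goes in short steps, Python scripts to look and compute and a tool call to move; the robot and the scene stay as the last step left them, time stands still between calls to the robot, and variables do not carry over. Pictures are saved under pics/ and viewed, at most 10 in all, crops included, and the job is handed in when it is done.

Besides the shell and the picture viewer there is one more tool, called after ">>>" as name([rows], argument=value, ...), one row to a line, values as JSON. step_arm: Moves the arm, as the interface text tells. Its arguments: {"type":"object","properties":{"increments":{"type":"array","items":{"type":"array","items":{"type":"number"}}},"squeeze":{"type":"number"}},"required":["increments"]}

```bash
mkdir -p pics
cat > h.py <<'E'
import numpy as np, cv2
from scipy.spatial.transform import Rotation as R
from station import robot
def att(c):
    a=np.array(c["attitude"],float)
    return a if a.shape==(3,3) else R.from_quat(a[[1,2,3,0]]).as_matrix()
def onplane(c,uv,z):
    K=c["mtx"]; d=np.array([(uv[0]-K[0][2])/K[0][0],-(uv[1]-K[1][2])/K[1][1],-1.])
    d=att(c)@d; o=np.array(c["origin"]); return o+d*(z-o[2])/d[2]
def ray(c,uv):
    return np.array(c["origin"]),onplane(c,uv,0)-np.array(c["origin"])
def tri(c1,p1,c2,p2):
    A=[];b=[]
    for c,p in((c1,p1),(c2,p2)):
        o,d=ray(c,p); d=d/np.linalg.norm(d); P=np.eye(3)-np.outer(d,d); A.append(P); b.append(P@o)
    return np.linalg.lstsq(np.vstack(A),np.hstack(b),rcond=None)[0]
def proj(c,p):
    q=att(c).T@(np.array(p)-c["origin"]); K=c["mtx"]
    return np.array([K[0][0]*q[0]/-q[2]+K[0][2],K[1][1]*-q[1]/-q[2]+K[1][2]])
E
python3 - <<'E'
from h import *
s=robot.get_state(); print(s["tool_pos"],s["tcp_rot"],s["clock"])
cs={n:robot.camera(n) for n in("scene","side")}
for n,c in cs.items():
    cv2.imwrite(f"pics/{n}0.png",c["frame"]); print(n,[k for k in c],np.round(c["origin"],3),np.round(c["attitude"],3),np.round(c["mtx"],1).tolist())
    for t in("gift_box","lid_edge","carton_mid","carton","packed_box","blue_carton"):
        print(t,[(np.round(x["at"]).tolist(),round(x["score"],2)) for x in robot.place_of(c,t)])
E
```

```text
[ 0.13115503 -0.53387497  0.25212763] [-7.32308553e-04  9.92761158e-01  1.20103045e-01  7.82966385e-05] 0.0
scene ['frame', 'mtx', 'origin', 'attitude', 'shot'] [1.013 0.67  0.898] [0.304 0.116 0.362 0.873] [[373.4, 0.0, 317.6], [0.0, 373.4, 198.4], [0.0, 0.0, 1.0]]
gift_box [([300.0, 191.0], 0.58)]
lid_edge [([280.0, 156.0], 0.79)]
carton_mid [([356.0, 209.0], 0.82), ([400.0, 185.0], 0.63), ([324.0, 174.0], 0.6)]
carton [([393.0, 210.0], 0.75), ([357.0, 217.0], 0.65), ([323.0, 188.0], 0.62)]
packed_box [([462.0, 324.0], 0.57), ([326.0, 188.0], 0.19)]
blue_carton [([457.0, 251.0], 0.7), ([388.0, 331.0], 0.63)]
side ['frame', 'mtx', 'origin', 'attitude', 'shot'] [-0.067  1.055  1.152] [-0.233 -0.106  0.388  0.885] [[459.8, 0.0, 319.2], [0.0, 459.8, 205.4], [0.0, 0.0, 1.0]]
gift_box [([347.0, 202.0], 0.77)]
lid_edge [([320.0, 146.0], 0.75), ([229.0, 237.0], 0.58)]
carton_mid [([356.0, 244.0], 0.92), ([335.0, 229.0], 0.84), ([357.0, 198.0], 0.7)]
carton [([360.0, 263.0], 0.79), ([356.0, 212.0], 0.76), ([332.0, 239.0], 0.59)]
packed_box [([246.0, 335.0], 0.59)]
blue_carton [([223.0, 287.0], 0.89), ([326.0, 318.0], 0.3)]
```

View pics/scene0.png

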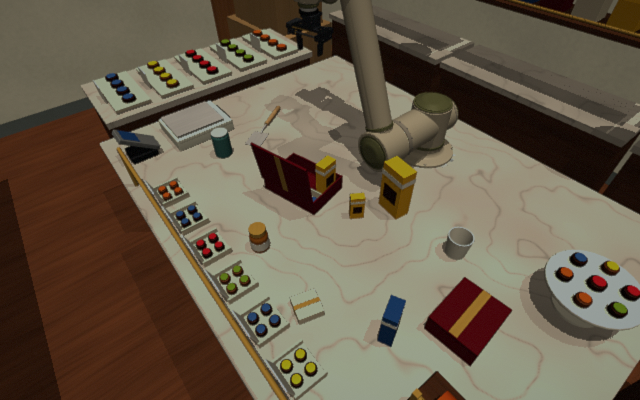

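View pics/side0.png

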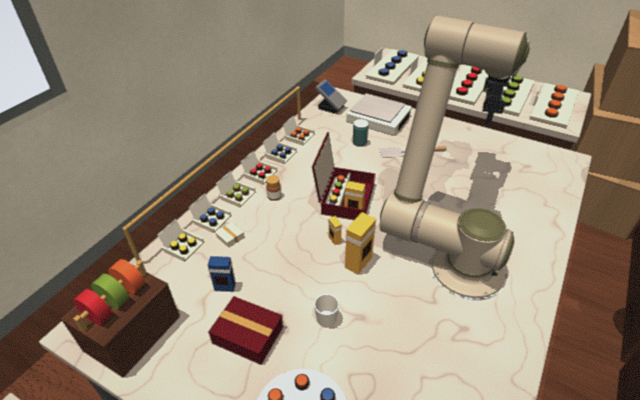

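The scene view shows the open box at about (300,185) with the target carton in it at (325,174). The look-alikes are a small one at (357,206) and a big one at (397,188). In the side view the box is at (347,195), the target carton at (356,197), and the look-alikes at (335,230) and (360,243).

Run:
```python
from h import *
a=robot.camera("scene"); b=robot.camera("side")
T=lambda n,p,q: print(n,np.round(tri(a,p,b,q),3))
T("box",(300,191),(347,202)); T("lid_edge",(280,156),(320,146)); T("mid",(324,174),(357,198)); T("carton",(323,188),(356,212))
T("bigmid",(400,185),(356,244));T("smallmid",(356,209),(335,229))
for t in("jar","tin","cup"):
    p=robot.place_of(a,t);q=robot.place_of(b,t)
    if p and q: T(t,p[0]["at"],q[0]["at"])
for n,c in(("a",a),("b",b)):
    u,v=(300,180) if n=="a" else (347,195)
    im=c["frame"][v-60:v+60,u-70:u+90]; cv2.imwrite(f"pics/{n}1.png",cv2.resize(im,None,fx=5,fy=5,interpolation=cv2.INTER_CUBIC))
```

```text
box [ 0.492 -0.125 -0.025]
lid_edge [ 0.586 -0.078  0.221]
mid [ 0.428 -0.069  0.062]
carton [ 0.43  -0.073 -0.007]
bigmid [0.316 0.165 0.11 ]
smallmid [0.433 0.094 0.039]
jar [0.735 0.017 0.014]
tin [ 0.614 -0.475 -0.008]
cup [ 0.305  0.389 -0.007]
```

View pics/a1.png

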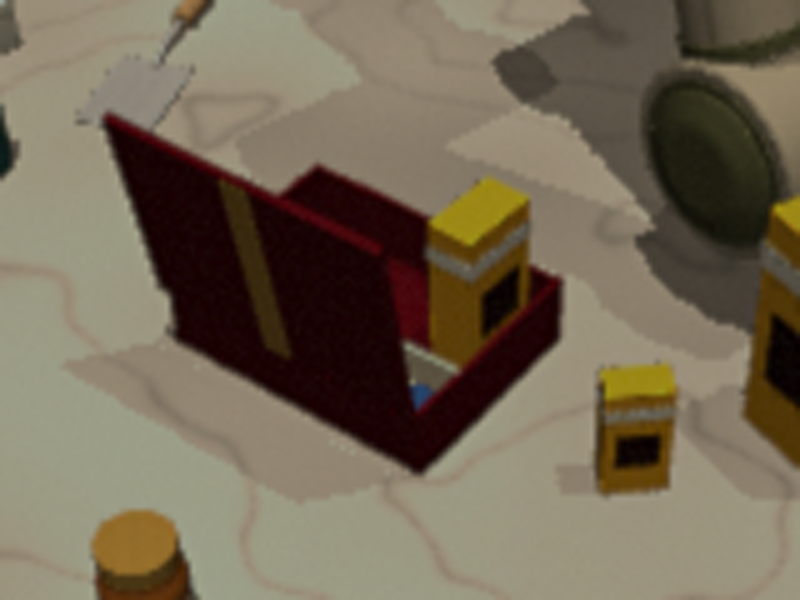

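View pics/b1.png

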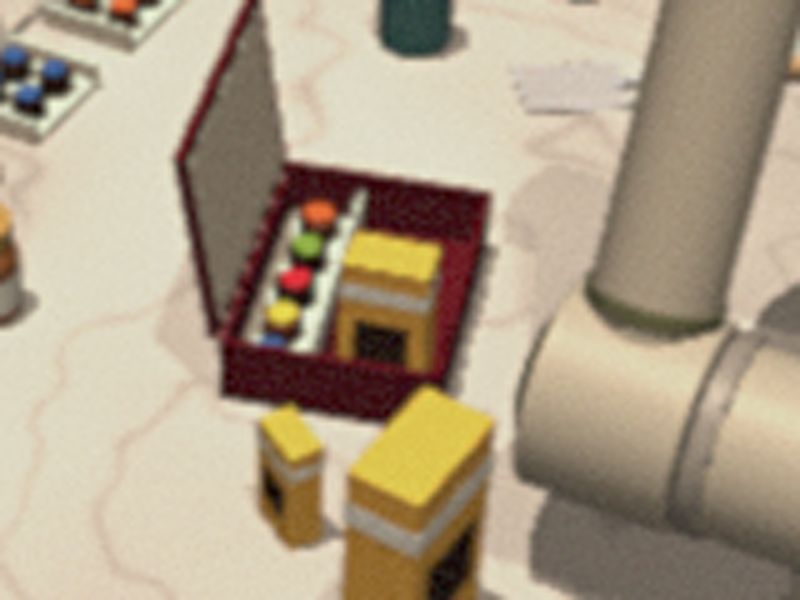

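Crop a1 (5x, offset 230,120) shows the rim corners at (562,282) and (318,167), the hinge-side foot corners at (420,470) and (175,335), and the carton top around (480,215). Crop b1 (offset 277,135) shows the rim corners at (490,195), (288,165) and (222,345). The carton top spans (340..442, 232..285).

Run:
```python
from h import *
a=robot.camera("scene"); b=robot.camera("side")
A=lambda p:(230+p[0]/5,120+p[1]/5); B=lambda p:(277+p[0]/5,135+p[1]/5)
obs=[]
for p,l in[((562,282),(-.08,.108,.056)),((318,167),(-.08,-.108,.056)),((420,470),(.08,.108,0)),((175,335),(.08,-.108,0))]: obs.append((a,A(p),l))
for p,l in[((490,195),(-.08,-.108,.056)),((288,165),(.08,-.108,.056)),((222,345),(.08,.108,.056))]: obs.append((b,B(p),l))
from scipy.optimize import least_squares
def W(x,l): return np.r_[x[:2]+R.from_euler('z',x[2]).as_matrix()[:2,:2]@l[:2],l[2]]
f=lambda x:np.hstack([proj(c,W(x,np.array(l)))-p for c,p,l in obs])
r=least_squares(f,[.49,-.12,0],loss='soft_l1'); print(r.x,np.round(r.fun,1)); x=r.x
inv=lambda P:R.from_euler('z',-x[2]).as_matrix()[:2,:2]@(P[:2]-x[:2])
for p in[(428,235),(490,180),(530,200),(468,248)]: print("a top",np.round(inv(onplane(a,A(p),.13)),3))
for p in[(350,232),(442,242),(434,285),(341,273)]: print("b top",np.round(inv(onplane(b,B(p),.13)),3))
# lid
for nm,p,c in(("a-y",A((107,117)),a),("a+y",A((385,255)),a),("b+y",B((181,157)),b)):
  s=-.108 if nm=="a-y" else .108
  for th in np.arange(1.5,1.96,.05):
    l=np.array([.08-.16*np.cos(th),s,.06+.16*np.sin(th)]); print(nm,round(th,2),np.round(proj(c,W(x,l))-p,1),end=';')
  print()
```

```text
[ 0.48367697 -0.11319736  0.25781259] [ 0.5 -1.1  0.2 -1.5  0.4  0.8  0.5  0.7  0.3 -0.9 -0.2 -1.3 -1.3 -1. ]
a top [0.008 0.061]
a top [-0.06  0.06]
a top [-0.058  0.093]
a top [0.003 0.089]
b top [-0.003  0.055]
b top [-0.067  0.05 ]
b top [-0.07   0.096]
b top [-0.007  0.1  ]
a-y 1.5 [ 8.2 -9.1];a-y 1.55 [ 6.4 -8. ];a-y 1.6 [ 4.6 -6.7];a-y 1.65 [ 2.8 -5.3];a-y 1.7 [ 1.  -3.8];a-y 1.75 [-0.7 -2.2];a-y 1.8 [-2.5 -0.5];a-y 1.85 [-4.2  1.3];a-y 1.9 [-5.9  3.1];a-y 1.95 [-7.5  5.1];
a+y 1.5 [  7.9 -10.5];a+y 1.55 [ 6.2 -9.1];a+y 1.6 [ 4.5 -7.6];a+y 1.65 [ 2.7 -6. ];a+y 1.7 [ 1.  -4.3];a+y 1.75 [-0.8 -2.5];a+y 1.8 [-2.5 -0.5];a+y 1.85 [-4.2  1.5];a+y 1.9 [-5.9  3.6];a+y 1.95 [-7.6  5.8];
b+y 1.5 [10.   0.5];b+y 1.55 [7.6 0. ];b+y 1.6 [ 5.3 -0.4];b+y 1.65 [ 2.9 -0.6];b+y 1.7 [ 0.6 -0.8];b+y 1.75 [-1.7 -0.9];b+y 1.8 [-3.9 -0.8];b+y 1.85 [-6.2 -0.7];b+y 1.9 [-8.3 -0.5];b+y 1.95 [-10.5  -0.2];
```

>>> step_arm([
  [0,0.408,-0.464,0,0,0,-1],
  [0,0.408,-0.464,0,0,0,-1],
  [0,0.408,-0.464,0,0,0,-1],
  [0,0.408,-0.464,0,0,0,-1],
  [0,0.408,-0.464,0,0,0,-1],
  [0,0.408,-0.464,0,0,0,-1],
  [0,0.408,-0.464,0,0,0,-1],
  [0,0.408,-0.464,0,0,0,-1],
  [0,0.408,-0.464,0,0,0,-1],
  [0,0.408,-0.464,0,0,0,-1],
  [0,0.408,-0.464,0,0,0,-1],
  [0,0.408,-0.464,0,0,0,-1],
])

```text
clock: 2.7
tool_pos: [0.4165, 0.0135, 0.2527]
tcp_rot: [0.0, 0.992, 0.129, -0.0]
wrist_force: [-0.6, 0.3, -0.5]
gripper_width: 0.0003
grasp_force: 0.0
```

Run:
```python
from h import *
s=robot.get_state(); print(s["tool_pos"],s["tcp_rot"],s["clock"],s["wrist_force"],s["gripper_width"])
c=robot.camera("wrist"); cv2.imwrite("pics/w2.png",c["frame"]); print(c["mtx"],c["origin"],c["attitude"])
# carton top corners predicted in fisheye for fit on view
K=c["mtx"]
def fp(p):
    q=att(c).T@(np.array(p)-c["origin"]); v=np.array([q[0],-q[1],-q[2]]); th=np.arctan2(np.hypot(v[0],v[1]),v[2]); u=v[:2]/np.hypot(v[0],v[1])
    return np.round([K[0][0]*th*u[0]+K[0][2],K[1][1]*th*u[1]+K[1][2]])
Rb=R.from_euler('z',.258).as_matrix()
for l in[(-.063,.058,.13),(-.001,.058,.13),(-.001,.094,.13),(-.063,.094,.13),(-.08,.108,.056),(.08,.108,.056),(-.08,-.108,.056)]:
    print(l,fp(Rb@np.array(l)+[.4837,-.1132,0]))
```

```text
[0.41651864 0.01350624 0.25269937] [ 1.13846473e-04  9.91651908e-01  1.28943614e-01 -1.54563184e-04] 2.7 [-0.57454932  0.31746925 -0.50534575] 0.0003125728980089606
[[309.70691629   0.         320.32607813]
 [  0.         309.70691629 195.38118922]
 [  0.           0.           1.        ]] [0.48389909 0.03177145 0.38479207] [ 0.78509862 -0.10901895  0.08383245 -0.60390988]
(-0.063, 0.058, 0.13) [411. 225.]
(-0.001, 0.058, 0.13) [416. 157.]
(-0.001, 0.094, 0.13) [375. 156.]
(-0.063, 0.094, 0.13) [372. 226.]
(-0.08, 0.108, 0.056) [349. 216.]
(0.08, 0.108, 0.056) [351.  70.]
(-0.08, -0.108, 0.056) [512. 214.]
```

View pics/w2.png

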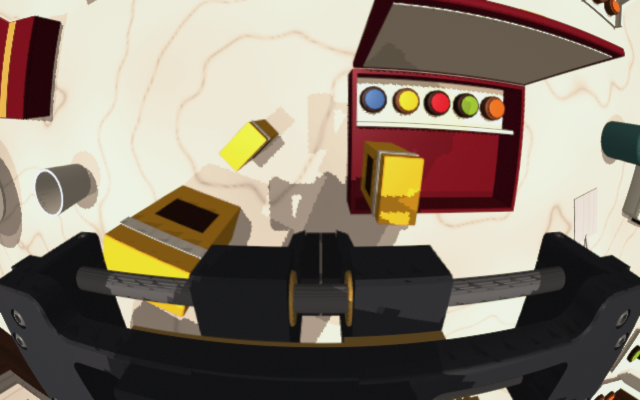

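The wrist view shows the carton top at (378–424, 150–224). That puts it about 7 mm further toward -y than I estimated. The box outline matches. Next I lower the fingers behind the carton and push.

>>> step_arm([
  [0,0.003,0.01,0.04,0,0,0],
  [0,0.003,0.01,0.08,0,0,0],
  [0,0.003,0.01,0.11,0,0,0],
  [0,0.003,0.01,0.127,0,0,0],
  [0,0.003,0.01,0.127,0,0,0],
  [0,0.003,0.02,0.127,0,0,0],
  [0,0.003,0.025,0.127,0,0,0],
  [0,0.003,0.03,0.127,0,0,0],
  [0,0.003,0.035,0.127,0,0,0],
  [0,0.003,0.04,0.127,0,0,0],
  [0,0.003,0.045,0.127,0,0,0],
  [0,0.003,0.05,0.127,0,0,0],
])

```text
clock: 4.25
tool_pos: [0.4325, -0.0341, 0.1257]
tcp_rot: [-0.0, 0.992, 0.129, -0.0]
wrist_force: [0.5, 0.4, 0.9]
gripper_width: 0.0003
grasp_force: 0.1
```

Run:
```python
from h import *
s=robot.get_state(); print(s["tool_pos"],s["wrist_force"])
b=robot.camera("side"); cv2.imwrite("pics/s3.png",cv2.resize(b["frame"][130:250,270:430],None,fx=5,fy=5,interpolation=cv2.INTER_CUBIC))
```

```text
[ 0.43247661 -0.03407062  0.12574763] [0.45327828 0.39145842 0.93460856]
```

View pics/s3.png

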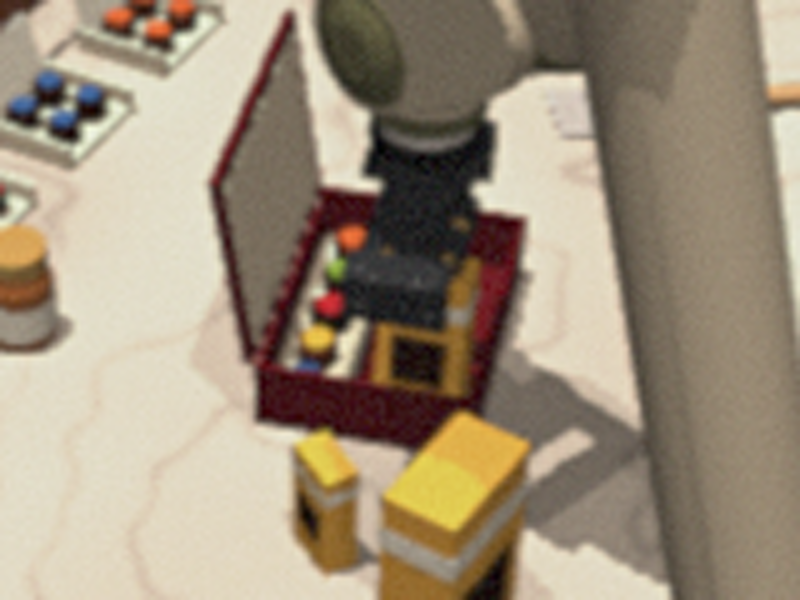

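The carton (around (430,340) in the crop) is starting to tip, with the finger behind it. I'll keep pushing.

>>> step_arm([
  [0,0,0.006,0,0,0,0],
  [0,0,0.012,0,0,0,0],
  [0,0,0.018,0,0,0,0],
  [0,0,0.024,0,0,0,0],
  [0,0,0.03,0,0,0,0],
  [0,0,0.036,0,0,0,0],
  [0,0,0.042,0,0,0,0],
  [0,0,0.046,0,0,0,0],
  [0,0,0.046,0,0,0,0],
  [0,0,0.046,-0.06,0,0,0],
  [0,0,0.046,-0.12,0,0,0],
  [0,0,0.046,-0.14,0,0,0],
])

```text
clock: 5.8
tool_pos: [0.4447, -0.0783, 0.2691]
tcp_rot: [0.001, 0.992, 0.129, 0.002]
wrist_force: [-0.3, -0.4, -0.3]
gripper_width: 0.0003
grasp_force: 0.0
```

Run:
```python
from h import *
s=robot.get_state(); print(s["tool_pos"],s["wrist_force"])
b=robot.camera("side");w=robot.camera("wrist")
i=cv2.resize(b["frame"][130:250,270:430],(640,480),interpolation=cv2.INTER_CUBIC)
cv2.imwrite("pics/s4.png",np.vstack([cv2.resize(i,(480,300)),cv2.resize(w["frame"],(480,300))]))
```

```text
[ 0.44468666 -0.07827209  0.26911827] [-0.29871651 -0.38682928 -0.26577233]
```

View pics/s4.png

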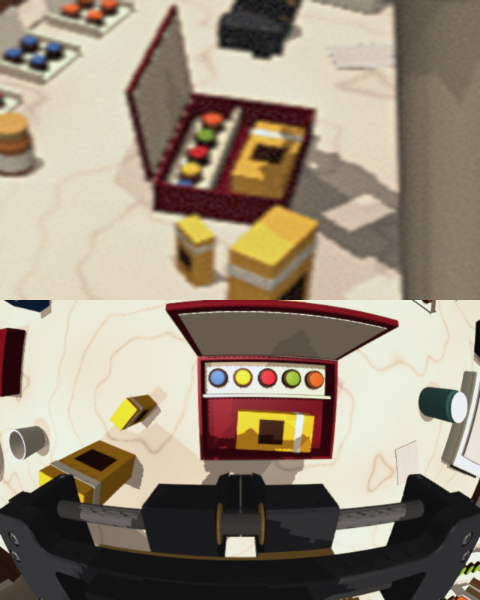

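The carton lies flat in its lane: it is the yellow block at (270,430) in the wrist half. Now I go over and behind the lid.

>>> step_arm([
  [0,0,0,-0.03,0,0,0],
  [0,0.05,0.02,-0.03,0,0,0],
  [0,0.1,0.044,-0.03,0,0,0],
  [0,0.15,0.044,-0.03,0,0,0],
  [0,0.179,0.044,-0.03,0,0,0],
  [0,0.179,0.044,-0.03,0,0,0],
  [0,0.179,0.044,-0.03,0,0,0],
  [0,0.179,0.044,0.03,0,0,0],
  [0,0.179,0.044,0.06,0,0,0],
  [0,0.179,0.044,0.079,0,0,0],
  [0,0.179,0.044,0.079,0,0,0],
])

```text
clock: 7.28
tool_pos: [0.6272, -0.0752, 0.1859]
tcp_rot: [-0.001, 0.992, 0.128, -0.001]
wrist_force: [-0.1, -0.3, 0.9]
gripper_width: 0.0004
grasp_force: 0.0
```

Run:
```python
from h import *
s=robot.get_state(); d=R.from_euler('z',-.258).as_matrix()@(s["tool_pos"]-np.array([.4837,-.1132,0])); print(d,s["wrist_force"])
b=robot.camera("side");w=robot.camera("scene")
i=b["frame"][80:230,250:490];j=w["frame"][100:250,190:430]
cv2.imwrite("pics/s5.png",np.vstack([cv2.resize(i,(480,300)),cv2.resize(j,(480,300))]))
```

```text
[1.48415374e-01 9.88622959e-05 1.85878582e-01] [-0.07341388 -0.33267758  0.86359688]
```

View pics/s5.png

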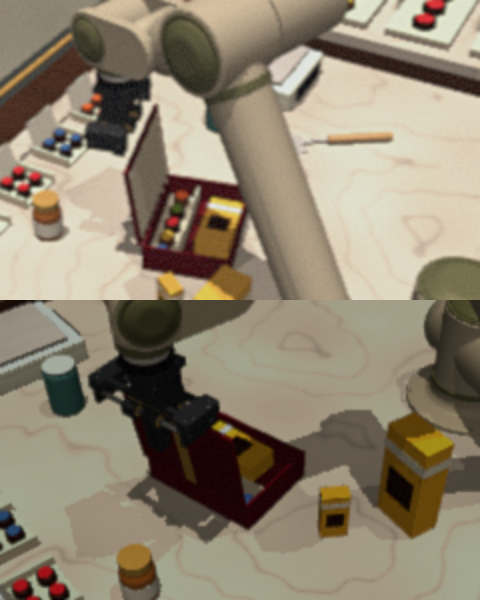

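>>> step_arm([
  [0,-0.017,0,-0.006,0,0,0],
  [0,-0.034,0,-0.012,0,0,0],
  [0,-0.051,0,-0.014,0,0,0],
  [0,-0.06,0,-0.014,0,0,0],
  [0,-0.068,0,-0.0135,0,0,0],
  [0,-0.077,0,-0.013,0,0,0],
  [0,-0.085,0,-0.012,0,0,0],
  [0,-0.093,0,-0.01,0,0,0],
  [0,-0.101,0,-0.007,0,0,0],
  [0,-0.109,0,-0.004,0,0,0],
  [0,-0.117,0,-0.001,0,0,0],
])

```text
clock: 8.75
tool_pos: [0.5148, -0.105, 0.1874]
tcp_rot: [-0.0, 0.992, 0.129, -0.0]
wrist_force: [1.9, 0.1, -0.8]
gripper_width: 0.0004
grasp_force: 0.6
```

Run:
```python
from h import *
s=robot.get_state(); d=R.from_euler('z',-.258).as_matrix()@(s["tool_pos"]-np.array([.4837,-.1132,0])); print(d,s["wrist_force"],s["wrist_torque"])
w=robot.camera("scene");b=robot.camera("side")
i=b["frame"][80:230,250:490];j=w["frame"][100:250,190:430]
cv2.imwrite("pics/s6.png",np.vstack([cv2.resize(i,(480,300)),cv2.resize(j,(480,300))]))
```

```text
[3.21255641e-02 2.94782817e-06 1.87422215e-01] [ 1.86216599  0.12329371 -0.84374185] [ 0.02449739 -0.22544284 -0.07468472]
```

View pics/s6.png

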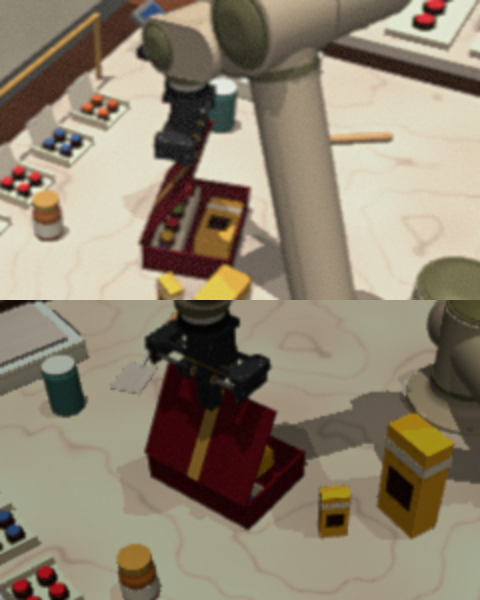

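The lid is at about 60° with the fingertip on its outer face. I continue along the arc.

>>> step_arm([
  [0,-0.008,0,0.004,0,0,0],
  [0,-0.015,0,0.009,0,0,0],
  [0,-0.022,0,0.014,0,0,0],
  [0,-0.028,0,0.019,0,0,0],
  [0,-0.034,0,0.025,0,0,0],
  [0,-0.04,0,0.031,0,0,0],
  [0,-0.046,0,0.038,0,0,0],
  [0,-0.051,0,0.045,0,0,0],
  [0,-0.059,0,0.06,0,0,0],
  [0,-0.066,0,0.075,0,0,0],
  [0,-0.069,0,0.087,0,0,0],
  [0,-0.071,0,0.095,0,0,0],
])

```text
clock: 10.35
tool_pos: [0.4465, -0.1231, 0.0921]
tcp_rot: [-0.0, 0.992, 0.129, -0.0]
wrist_force: [0.1, 0.9, 0.9]
gripper_width: 0.0007
grasp_force: 0.3
```

>>> step_arm([
  [0,0,0,0.003,0,0,0],
  [0,0,0,0.006,0,0,0],
  [0,0,0,0.009,0,0,0],
  [0,0,0,0.012,0,0,0],
  [0,0,0,0.013,0,0,0],
  [0,0,0,0.013,0,0,0],
])

```text
clock: 11.1
tool_pos: [0.4467, -0.1231, 0.0797]
tcp_rot: [-0.0, 0.992, 0.129, 0.0]
wrist_force: [-0.5, -1.2, -0.5]
gripper_width: 0.0002
grasp_force: 0.0
```

>>> step_arm([
  [0,0,0,0.0005,0,0,0],
  [0,0,0,0.001,0,0,0],
  [0,0,0,0.0015,0,0,0],
  [0,0,0,0.002,0,0,0],
  [0,0,0,0.002,0,0,0],
])

```text
clock: 11.72
tool_pos: [0.4467, -0.1231, 0.0783]
tcp_rot: [0.0, 0.992, 0.129, 0.0]
wrist_force: [-1.8, 0.4, 8.2]
gripper_width: 0.0006
grasp_force: 4.3
```

>>> step_arm([
  [0,0,0,0.0005,0,0,0],
  [0,0,0,0.001,0,0,0],
  [0,0,0,0.001,0,0,0],
])

```text
clock: 12.1
tool_pos: [0.4468, -0.1231, 0.0782]
tcp_rot: [0.0, 0.992, 0.129, 0.0]
wrist_force: [-4.9, 2.5, 21.0]
gripper_width: 0.0008
grasp_force: 10.2
```

The lid stopped at a tip height of 64 mm with 21 N on it, so it is seated. I retract and check.

>>> step_arm([
  [0,0,0,-0.02,0,0,0],
  [0,0,0,-0.07,0,0,0],
  [0,0,0,-0.13,0,0,0],
  [0,0,0,-0.17,0,0,0],
  [0,0,0,-0.17,0,0,0],
  [0,0,0,-0.17,0,0,0],
])

```text
clock: 12.85
tool_pos: [0.4463, -0.1229, 0.2458]
tcp_rot: [-0.0, 0.992, 0.129, -0.001]
wrist_force: [-0.1, 0.5, -0.2]
gripper_width: 0.0004
grasp_force: 0.0
```

Run:
```python
from h import *
w=robot.camera("scene");b=robot.camera("side")
i=b["frame"][80:230,250:490];j=w["frame"][100:250,190:430]
cv2.imwrite("pics/s7.png",np.vstack([cv2.resize(i,(480,300)),cv2.resize(j,(480,300))]))
```

```text
(no output)
```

View pics/s7.png

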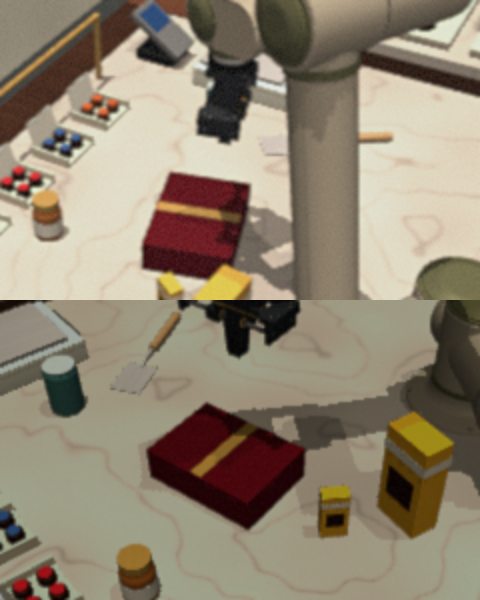

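Both views show the lid flush on the box, at (200,225) and (225,460). The bystanders are where they were, and the gripper is clear.

```bash
python3 -c "
from station import robot
print(robot.sign_off())"
```

```text
the job is handed in; nothing more can be done
None
```

The job is handed in: the yellow carton lies flat in the box, the lid is pressed fully shut (21 N at the last press), and nothing else visible in the final views moved, after about 13 s of the 48 s allowed.

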